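# Roll-check guide shafts on the surface plate and reject the bent one

### The arm

A 6-joint arm with a two-finger parallel gripper is mounted at the origin on the work surface. World frame = base frame: x ahead of the robot, y to its left, z up, the work surface at z = 0. Lengths are in m, angles in rad, forces in N, time in s.
With the tool pointing down it reaches from about 0.425 to 0.95 m from the base axis. Payload 3.5 kg.
Tool frame: the origin (TCP) lies midway between the tips of the shut fingers; the grasp point (between the pads) lies 19 mm behind it; z points along the fingers, y is the line along which they close (so a half turn about z gives the same grasp; the last joint's range is limited). The gripper opens to 85 mm and grips with 20 to 120 N. Pads are 22 mm wide; open, the fingers measure 114 mm over their backs; the gripper's body (76 mm by 85 mm) begins 54 mm behind the grasp point. The pads swing forward as they close: fully open they stand 13 mm farther back than shut.
Start: joints at [0.991, 0.286, 1.577, -0, 1.279, -0.15], TCP at [0.281, 0.614, 0.231] pointing down, gripper open.
Joint ranges: [-2.77, 2.77], [-0.9, 2.22], [0.21, 2.48], [-1.53, 4.67], [0.24, 2.81], [-2.84, 2.84]. Speed limits (rad/s): [2.79, 2.79, 3.14, 3.14, 3.14, 3.14].

### API

Orientations are given as a unit quaternion [x, y, z, w].
In Python, from plant import get_state, read_camera, ctrl gives the robot as it stands.
- The arm moves only by the shell command python3 -m crank 'ROWS' [FORCE]. ROWS is JSON, a list of rows, each a list of 3 entries, a list of its own where there are three numbers: the shift along the tool's x, y, z in mm, then the turn about the tool's z in degrees, then the closure in counts, from 0 (fully open) to 255 (shut). In form: [[[tx, ty, tz], yaw, claw], ...]. A call has 1 to 10 rows; each row is the pose to reach, as a shift and turn from the pose commanded when the call began, along the tool's axes at that moment; what a row does not reach only later rows make up. A row lasts 1/10 s, in which the tool goes at most 50 mm and 8.59 degrees, less where a joint would pass 70% of its speed; a pose out of reach is approached as far as the arm can. A call with a gripper value outside its range is refused whole. The fingers move at their own pace and stop on an object; FORCE is the grip in N (left out, the last holds). Time passes only in rows, so rows that repeat a pose let the fingers close. It gives the time, the measured TCP pose, the force, the opening and the grip force at its end, in the units of the state.
- get_state(): the state, without advancing time (a new reading comes with each control period).
- read_camera(name): name is "scene" or "top" or "wrist"; returns a dict with "frame" (420x560x3 uint8, blue, green, red), "range_z" (420x560 float32, m along the optical axis (not along the pixel's ray), 0 where there is no reading), "vfov" (degrees; the focal length in pixels is half the picture's height over the tangent of half this angle, whatever the lens; pixels are square), "cx", "cy" (the principal point, pixels), "origin" and "orientation" of the camera in the world. Camera axes: x right, y down, z forward; pixel columns grow to the right and rows downward; lengths in m; the calibration is good to about 2 mm. The wrist camera is an equidistant fisheye: a pixel r from the principal point sees the ray r / f radians off the axis. A picture is of the moment at which its call begins.
- ctrl.sign_off(): hands the job in; it is judged then, once.
The state is a dict: "time": time; "qpos": joint angles; "dq": joint speeds; "joint_efforts": joint torques, N m; "eef_pos": TCP position; "tcp_rot": TCP orientation; "contact_force": force on the tool from outside, world axes, zero at the start; "wrist_torque": the same for the moment, N m; "opening": opening from 0.0 (shut) to 1.0 (fully open); "finger_force": force on a finger pad.
Only numpy, scipy, OpenCV 4.12 (cv2) and the standard library are available. Lean on these libraries where they do the work, as an engineer would, in place of code of your own. Each camera call takes 0.05 s, during which the arm holds its last target. There are 200 camera calls.

### The job

One of the three guide shafts from the analyser's sampler is bent. Roll each of the three under a light touch across the granite plate, to rest at least 25 mm from where it lay, and feel which one rocks as it turns, without lifting any off the plate before it has been rolled; then pick the bent one up, lay it gently in the red reject tray and leave the two straight ones lying on the plate. Do not press a shaft hard against the plate, and leave the V-block and the oil jar standing where they are.

Things in the scene. Friction and masses are not known exactly. Their poses are not given: they have to be found in the camera images.
- shaft_a: Guide shaft, 160 mm long, 12 mm in diameter, bright steel with a dark ring near each end, about 140 g; origin midway between its ends, on the axis, x along the shaft and away from the robot. It starts lying on the plate, axis 6 mm above the top. One of shaft_a, shaft_b and shaft_c has a bow of about 2 mm in its length, the other two are straight; which one is not told. The bow lies flat at the start, so all look level.
- shaft_b: As shaft_a in size, weight, look and frame. Rubbed from above with a light touch a shaft rolls at half the hand's speed; it stays where it is left. Its whole turn is 38 mm of travel. A straight one stays 12 mm high all the way; the middle of the bent one rises by up to 2 mm once in each turn, a quarter or three quarters of a turn from the start.
- shaft_c: As shaft_a in size, weight, look and frame. Under a fingertip held at one height the rise of the bent shaft shows as a growing upward force: contact is stiff (it gives about 1 mm at 15 to 20 N), so stop or yield when the force grows. A touch of 3 to 5 N at the middle is enough to roll a shaft; pressed on the plate with more than 30 N it counts as damaged.
- plate: Fixed black granite surface plate, 300 mm (its x, away from the robot within 9 degrees) by 420 mm (its y) by 50 mm high, flat and level; origin at the centre of its underside, so its top is 50 mm above the bench. The shafts lie within 6 degrees of its x, about 120 mm apart along its y; on the +y side of each one at least 80 mm of bare plate is free to roll on.
- reject: Fixed red open tray, 240 mm (its x) by 150 mm (its y) by 40 mm high, walls and floor 4 mm; origin at the centre of its underside, x nearly along world x. It stands to the left or the right of the plate; the grey tray of bearings stands on the other side.
- vblock: Small light grey metal V-block, 34 x 40 x 28 mm, standing at the plate's +x edge. Leave it.
- oil: Small oil jar, 32 mm wide, 45 mm high, standing at the plate's +x edge. Leave it.
- shaft_a_end (a point): Centre of the end face of shaft_a, 80 mm from its origin (0.04 mm nearer if it is the bent one: too little to measure by sight).
- shaft_b_end (a point): Centre of the end face of shaft_b, 80 mm from its origin (0.04 mm nearer if it is the bent one: too little to measure by sight).
- shaft_c_end (a point): Centre of the end face of shaft_c, 80 mm from its origin (0.04 mm nearer if it is the bent one: too little to measure by sight).
Not all that is in view belongs to the job. What is shaped like the shaft_b but blue or purple is not meant.

How it is judged:
On the way:
1. all three shafts have been rolled across the plate and lie on it at least 25 mm from where they started (distance of each of shaft_a, shaft_b, shaft_c from where it was at the start of the episode above 0.024 m and z of shaft_a in the frame of plate between 0.052 and 0.062 m and x of shaft_a in the frame of plate between -0.15 and 0.15 m and y of shaft_a in the frame of plate between -0.21 and 0.21 m and z of shaft_b in the frame of plate between 0.052 and 0.062 m and x of shaft_b in the frame of plate between -0.15 and 0.15 m and y of shaft_b in the frame of plate between -0.21 and 0.21 m and z of shaft_c in the frame of plate between 0.052 and 0.062 m and x of shaft_c in the frame of plate between -0.15 and 0.15 m and y of shaft_c in the frame of plate between -0.21 and 0.21 m), for 0.1 s.
At the end, for the whole second after the job is handed in: The bent shaft (the one whose end is less than 79.98 mm from its midpoint, since it is bowed) lies on the floor of the red tray, wholly inside and level within about 10 degrees; both straight shafts lie on the plate (within its edges, on its surface); all at rest and released (((distance between shaft_a and shaft_a_end below 0.07998 m and (x of shaft_a in the frame of reject between -0.115 and 0.115 m and y of shaft_a in the frame of reject between -0.07 and 0.07 m and z of shaft_a in the frame of reject between 0.004 and 0.025 m and angle between shaft_a's own x axis and vertical between 1.4 and 1.75 rad)) or (not (distance between shaft_a and shaft_a_end below 0.07998 m) and (z of shaft_a in the frame of plate between 0.052 and 0.062 m and x of shaft_a in the frame of plate between -0.15 and 0.15 m and y of shaft_a in the frame of plate between -0.21 and 0.21 m))) and ((distance between shaft_b and shaft_b_end below 0.07998 m and (x of shaft_b in the frame of reject between -0.115 and 0.115 m and y of shaft_b in the frame of reject between -0.07 and 0.07 m and z of shaft_b in the frame of reject between 0.004 and 0.025 m and angle between shaft_b's own x axis and vertical between 1.4 and 1.75 rad)) or (not (distance between shaft_b and shaft_b_end below 0.07998 m) and (z of shaft_b in the frame of plate between 0.052 and 0.062 m and x of shaft_b in the frame of plate between -0.15 and 0.15 m and y of shaft_b in the frame of plate between -0.21 and 0.21 m))) and ((distance between shaft_c and shaft_c_end below 0.07998 m and (x of shaft_c in the frame of reject between -0.115 and 0.115 m and y of shaft_c in the frame of reject between -0.07 and 0.07 m and z of shaft_c in the frame of reject between 0.004 and 0.025 m and angle between shaft_c's own x axis and vertical between 1.4 and 1.75 rad)) or (not (distance between shaft_c and shaft_c_end below 0.07998 m) and (z of shaft_c in the frame of plate between 0.052 and 0.062 m and x of shaft_c in the frame of plate between -0.15 and 0.15 m and y of shaft_c in the frame of plate between -0.21 and 0.21 m))) and linear speed of each of shaft_a, shaft_b, shaft_c below 0.02 m/s); the robot touches nothing.
It fails at once if a shaft is lifted off the plate before it has been rolled 25 mm ((distance of shaft_a from where it was at the start of the episode below 0.024 m and z of shaft_a in the frame of plate above 0.07 m) or (distance of shaft_b from where it was at the start of the episode below 0.024 m and z of shaft_b in the frame of plate above 0.07 m) or (distance of shaft_c from where it was at the start of the episode below 0.024 m and z of shaft_c in the frame of plate above 0.07 m)).
It fails at once if a shaft is pressed against the plate with more than 30 N (contact force between any of shaft_a, shaft_b, shaft_c and plate above 30 N).
It fails at once if a shaft is dropped or thrown into the tray (faster than 0.7 m/s in it, a fall of more than 25 mm) ((linear speed of shaft_a above 0.7 m/s and x of shaft_a in the frame of reject between -0.13 and 0.13 m and y of shaft_a in the frame of reject between -0.08 and 0.08 m and z of shaft_a in the frame of reject below 0.05 m) or (linear speed of shaft_b above 0.7 m/s and x of shaft_b in the frame of reject between -0.13 and 0.13 m and y of shaft_b in the frame of reject between -0.08 and 0.08 m and z of shaft_b in the frame of reject below 0.05 m) or (linear speed of shaft_c above 0.7 m/s and x of shaft_c in the frame of reject between -0.13 and 0.13 m and y of shaft_c in the frame of reject between -0.08 and 0.08 m and z of shaft_c in the frame of reject below 0.05 m)).
It fails at once if the V-block or the oil jar is moved by more than 20 mm (distance of any of vblock, oil from where it was at the start of the episode above 0.02 m).
It also fails if it takes over 70 s, if anything falls off the work surface, if the arm or the gripper's body presses on something with over 40 N, if the wrist force passes 120 N, or if a joint passes its speed limit or range.

## Working session

There is one attempt and no reset: what is moved stays moved. The work goes in short steps, Python scripts to look and compute and a shell command to move; the robot and the scene stay as the last step left them, time stands still between calls to the robot, and variables do not carry over. Pictures are saved under pics/ and viewed, at most 10 in all, crops included, and the job is handed in when it is done.

```bash
mkdir -p pics; ls; cat > h.py <<'E'
import numpy as np, cv2
from scipy.spatial.transform import Rotation as R
from plant import get_state, read_camera
def cast(c,uv,z):
    f=210/np.tan(np.radians(c['vfov'])/2); uv=np.atleast_2d(uv).astype(float)
    d=np.c_[(uv[:,0]-c['cx'])/f,(uv[:,1]-c['cy'])/f,np.ones(len(uv))]
    d=R.from_quat(c['orientation']).apply(d); o=np.array(c['origin'])
    return o+d*((z-o[2])/d[:,2])[:,None]
E
python3 - <<'E'
from h import *
c=read_camera('top'); cv2.imwrite('pics/top.png',c['frame']); np.save('top.npy',c,allow_pickle=True)
print({k:c[k] for k in c if k not in('frame','range_z')})
s=get_state(); print(s)
E
```

```text
pics
{'vfov': 48.70073304339677, 'cx': 279.25740169315725, 'cy': 211.0899486269463, 'origin': array([3.29784594e-01, 1.14316778e-03, 1.15590850e+00]), 'orientation': array([-0.69722408,  0.71419418, -0.03928347,  0.04756115])}
{'time': 0.05, 'qpos': array([ 9.90979647e-01,  2.87180568e-01,  1.57817273e+00, -2.84625814e-05,
        1.27861331e+00, -1.49987491e-01]), 'dq': array([ 7.04505933e-04,  9.90628342e-04, -5.75534264e-04, -1.92699694e-04,
       -7.80606552e-05, -4.90875776e-04]), 'joint_efforts': array([ 1.30749930e-03, -4.07556367e+01, -2.93925297e+01, -7.00052760e-05,
        3.57794590e-03,  5.73101588e-06]), 'eef_pos': array([0.28088922, 0.61305492, 0.22993956]), 'tcp_rot': array([ 2.13259817e-01,  9.76994801e-01, -1.11368421e-03, -4.10854890e-04]), 'contact_force': array([0.27104272, 0.67370881, 0.8266303 ]), 'wrist_torque': array([ 0.02101371, -0.05241962,  0.03931863]), 'finger_force': 0.0, 'opening': 0.9992950027837098}
```

View pics/top.png

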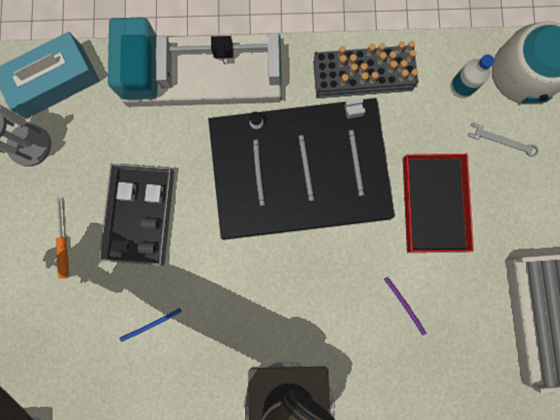

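The top view shows the black plate around (300,170). Three bright shafts lie on it, centred near (259,172), (306,168) and (356,162). The red tray is at (438,203), the oil jar at (257,121) and the V-block at (355,109). The blue rod at (150,325) and the purple one at (405,305) lie off the plate and are not meant.

```bash
python3 - <<'E'
from h import *
c=np.load('top.npy',allow_pickle=True).item(); f=c['frame']
g=f.max(2); dark=(g<60).astype(np.uint8)
n,l,st,ce=cv2.connectedComponentsWithStats(dark[95:245,200:400].copy())
m=np.zeros(g.shape,np.uint8); m[128:215,240:375]=(g[128:215,240:375]>75)
n,l,st,ce=cv2.connectedComponentsWithStats(m)
out=[]
for i in range(1,n):
    if st[i,4]<30: continue
    p=np.argwhere(l==i)[:,::-1]; w=cast(c,p,0.056)[:,:2]
    mu=w.mean(0); u=np.linalg.svd(w-mu)[2][0]; u*=np.sign(u[0]); t=(w-mu)@u
    mid=mu+u*(t.max()+t.min())/2
    r=np.array(c['range_z'])[l==i]
    print(st[i],mid.round(4),'deg',np.degrees(np.arctan2(u[1],u[0])).round(2),'len',np.ptp(t).round(4))
    t0=(w-mid)@u; 
red=((f[:,:,2]>110)&(f[:,:,1]<50)).astype(np.uint8); red[:, :395]=0
p=cv2.findNonZero(red); b=cv2.minAreaRect(p); bp=cv2.boxPoints(b); print('tray',cast(c,bp,0.04).round(4), cast(c,bp,0.04).mean(0))
print('plate',cast(c,[[209,119],[376,99],[394,217],[222,239]],0.05).round(3))
print('oil,vb',cast(c,[[257,121],[355,109]],0.08).round(3))
o=cv2.resize(f[90:250,195:485],None,fx=2.7,fy=2.7,interpolation=cv2.INTER_CUBIC); cv2.imwrite('pics/crop.png',o)
E
```

```text
[349 130  15  66 340] [ 0.58  -0.175] deg 6.28 len 0.1623
[299 135  15  66 348] [ 0.5708 -0.0536] deg 7.35 len 0.1632
[253 139  12  67 343] [0.5627 0.062 ] deg 4.77 len 0.1633
tray [[ 0.5983 -0.2935  0.04  ]
 [ 0.6014 -0.4521  0.04  ]
 [ 0.3622 -0.4453  0.04  ]
 [ 0.3589 -0.2908  0.04  ]] [ 0.48019292 -0.37043479  0.04      ]
plate [[ 0.7    0.18   0.05 ]
 [ 0.739 -0.233  0.05 ]
 [ 0.445 -0.261  0.05 ]
 [ 0.403  0.151  0.05 ]]
oil,vb [[ 0.682  0.06   0.08 ]
 [ 0.705 -0.175  0.08 ]]
```

View pics/crop.png

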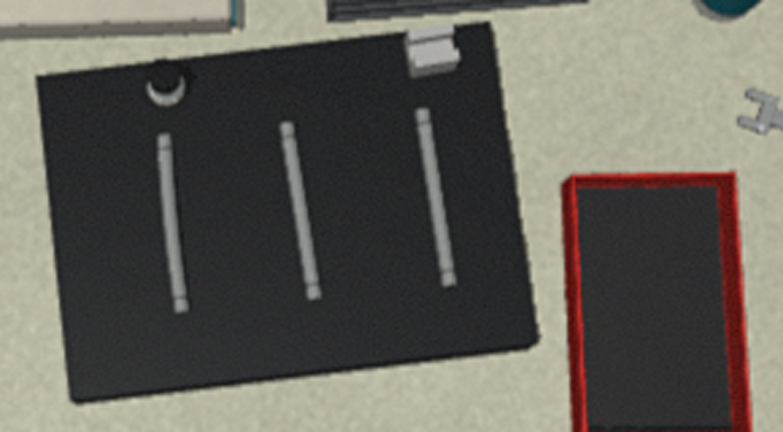

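The crop confirms it: three steel shafts with end rings lie on the black plate, at (172,222), (300,210) and (435,197) in the crop. I'll roll each one with the shut fingers, tool x along the roll direction, starting with the left (+y) shaft.

```bash
cat >> h.py <<'E'
def to(x,y,z,ang):  # ang = world heading wanted for tool y, deg
    s=get_state(); M=R.from_quat(s['tcp_rot']).as_matrix(); d=M.T@(np.array([x,y,z])-s['eef_pos'])*1000
    a=np.degrees(np.arctan2(M[1,1],M[0,1])); yaw=(a-ang+180)%360-180
    print('t',s['time'],'shift',d.round(1),'yaw',round(yaw,1),'pos',s['eef_pos'].round(4),'ang',round(a,2),'F',s['contact_force'].round(2),'op',round(s['opening'],3))
def start(mx,my,deg,back=.008,z=.075):
    a=np.radians(deg); to(mx+np.sin(a)*back,my-np.cos(a)*back,z,deg)
E
python3 -c "
from h import *
start(.5627,.0620,4.8)"
```

```text
t 0.05 shift [-489.8 -390.1  155.7] yaw 60.6 pos [0.2809 0.6131 0.2299] ang 65.37 F [0.27 0.67 0.83] op 0.999
```

```bash
python3 -m crank '[[[-490,-390,100],60.6,255],[[-490,-390,100],60.6,255],[[-490,-390,100],60.6,255],[[-490,-390,100],60.6,255],[[-490,-390,100],60.6,255],[[-490,-390,100],60.6,255],[[-490,-390,100],60.6,255],[[-490,-390,100],60.6,255],[[-490,-390,100],60.6,255],[[-490,-390,100],60.6,255]]' && python3 -c "
from h import *
start(.5627,.0620,4.8)"
```

```text
time: 1.05
eef_pos: [0.5043, 0.1712, 0.1517]
tcp_rot: [0.677, 0.736, -0.0, -0.0]
contact_force: [0.7, -0.3, -0.1]
opening: 0.0
finger_force: 0.0
t 1.05 shift [-121.7   49.1   76.6] yaw -0.0 pos [0.5043 0.1712 0.1517] ang 4.77 F [ 0.7  -0.32 -0.07] op 0.0
```

```bash
python3 -m crank '[[[-122,49,77],0,255],[[-122,49,77],0,255],[[-122,49,77],0,255],[[-122,49,77],0,255],[[-122,49,77],0,255]]' && python3 -c "
from h import *
start(.5627,.0620,4.8)
c=read_camera('wrist'); cv2.imwrite('pics/w1.png',c['frame'])
c=read_camera('scene'); cv2.imwrite('pics/s1.png',c['frame'])"
```

```text
time: 1.55
eef_pos: [0.5624, 0.0548, 0.0739]
tcp_rot: [0.678, 0.735, -0.001, -0.001]
contact_force: [-0.6, 1.1, -0.3]
opening: -0.002
finger_force: 0.0
t 1.55 shift [-0.9  0.9 -1.1] yaw -0.2 pos [0.5624 0.0548 0.0739] ang 4.63 F [-0.57  1.07 -0.34] op -0.002
```

View pics/w1.png

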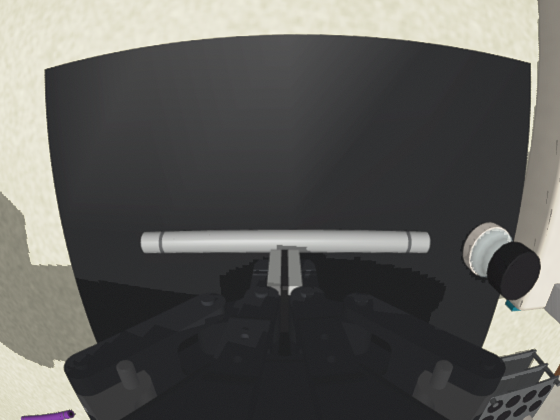

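The wrist view shows the shaft at row 242, columns 140–430. The shut fingertips are at (288,246), at its middle and slightly behind it, with the oil jar clear on the right. Next I descend to touch.

```bash
python3 -m crank '[[[0,0,10.5],0,255],[[0,0,10.5],0,255],[[0,0,11],0,255],[[0,0,11],0,255]]'; python3 -m crank '[[[0,0,0.4],0,255],[[0,0,0.4],0,255]]';python3 -m crank '[[[0,0,0.3],0,255],[[0,0,0.3],0,255]]'
```

```text
time: 2.05
eef_pos: [0.5632, 0.0562, 0.0647]
tcp_rot: [0.677, 0.736, 0.0, 0.0]
contact_force: [0.3, 0.4, -0.7]
opening: 0.001
finger_force: 0.0
time: 2.25
eef_pos: [0.5634, 0.0557, 0.0643]
tcp_rot: [0.677, 0.736, 0.0, 0.0]
contact_force: [0.3, -0.3, 0.2]
opening: 0.005
finger_force: 0.0
time: 2.45
eef_pos: [0.5633, 0.0556, 0.0638]
tcp_rot: [0.677, 0.736, 0.0, 0.0]
contact_force: [0.4, -0.1, -0.5]
opening: -0.002
finger_force: 0.0
```

```bash
python3 -m crank '[[[0,0,0.8],0,255],[[0,0,0.8],0,255]]';python3 -m crank '[[[0,0,0.3],0,255],[[0,0,0.3],0,255]]'
```

```text
time: 2.65
eef_pos: [0.5632, 0.0556, 0.0628]
tcp_rot: [0.677, 0.736, -0.0, -0.0]
contact_force: [-0.1, 0.5, -0.3]
opening: -0.0
finger_force: 0.0
time: 2.85
eef_pos: [0.5632, 0.0556, 0.0626]
tcp_rot: [0.677, 0.736, -0.0, -0.0]
contact_force: [-0.1, 0.2, -0.3]
opening: 0.0
finger_force: 0.0
```

```bash
python3 -m crank '[[[0,0,0.3],0,255],[[0,0,0.3],0,255]]' | grep -E "pos|contact"
```

```text
eef_pos: [0.5633, 0.0557, 0.0623]
contact_force: [0.5, -0.3, 0.4]
```

```bash
python3 -m crank '[[[0,0,0.3],0,255],[[0,0,0.3],0,255]]' | grep -E "pos|contact"
```

```text
eef_pos: [0.5633, 0.0556, 0.0621]
contact_force: [-0.3, 0.2, 0.7]
```

```bash
python3 -m crank '[[[0,0,0.3],0,255],[[0,0,0.3],0,255]]' | grep -E "pos|contact"
```

```text
eef_pos: [0.5633, 0.0556, 0.062]
contact_force: [-0.5, 0.6, 2.0]
```

```bash
python3 -m crank '[[[0,0,0.2],0,255],[[0,0,0.2],0,255]]' | grep -E "pos|contact"; python3 -m crank '[[[2,0,0],0,255],[[4,0,0],0,255],[[4,0,0],0,255]]' | grep -E "pos|contact"
```

```text
eef_pos: [0.5633, 0.0556, 0.0619]
contact_force: [-2.0, -0.1, 4.0]
eef_pos: [0.563, 0.0599, 0.0618]
contact_force: [-1.9, -0.1, 4.4]
```

```bash
python3 -m crank '[[[2,0,0],0,255],[[4,0,0],0,255],[[4,0,0],0,255]]' | grep -E "pos|contact"
```

```text
eef_pos: [0.5627, 0.0639, 0.0618]
contact_force: [-2.0, 0.2, 5.6]
```

```bash
python3 -m crank '[[[2,0,0],0,255],[[4,0,0],0,255],[[4,0,0],0,255]]' | grep -E "pos|contact"
```

```text
eef_pos: [0.5624, 0.0679, 0.0618]
contact_force: [-2.3, -0.1, 4.3]
```

```bash
python3 -m crank '[[[3,0,0],0,255],[[6,0,0],0,255],[[9,0,0],0,255],[[12,0,0],0,255],[[15,0,0],0,255],[[18,0,0],0,255],[[18,0,0],0,255]]' | grep -E "pos|contact"; python3 - <<'E'
from h import *
c=read_camera('wrist'); f=c['frame']; col=f[150:330,200:240].max(2).mean(1); print(np.where(col>110)[0]+150)
f=cv2.imread('pics/w1.png'); col=f[150:330,200:240].max(2).mean(1); print(np.where(col>110)[0]+150)
cv2.imwrite('pics/w2.png',c['frame'])
E
```

```text
eef_pos: [0.5609, 0.0861, 0.0614]
contact_force: [-1.8, 1.0, 2.9]
[266 267 268 269 270 271 272 273 274 275 276 277 278 279 280 281 282 283
 284 285]
[231 232 233 234 235 236 237 238 239 240 241 242 243 244 245 246 247 248
 249 250 251]
```

```bash
python3 -m crank '[[[0,0,-4],0,255],[[-15,0,-4],0,255],[[-15,0,-3],0,255],[[-15,0,-1],0,255],[[-15,0,-0.3],0,255],[[-15,0,-0.3],0,255]]' | grep -E "pos|contact"
```

```text
eef_pos: [0.5619, 0.0704, 0.0618]
contact_force: [-0.0, 0.0, 1.1]
```

```bash
python3 -m crank '[[[0,0,0.3],0,255],[[0,0,0.3],0,255]]' | grep -E "pos|contact"; python3 -m crank '[[[3,0,0],0,255],[[6,0,0],0,255],[[6,0,0],0,255]]' | grep -E "pos|contact"
```

```text
eef_pos: [0.5619, 0.0706, 0.0618]
contact_force: [-1.2, -1.1, 3.1]
eef_pos: [0.5615, 0.0769, 0.0627]
contact_force: [-4.5, -0.6, 7.1]
```

```bash
python3 -m crank '[[[2,0,0],0,255],[[4,0,0],0,255],[[4,0,0],0,255]]' | grep -E "pos|contact"
```

```text
eef_pos: [0.5613, 0.0809, 0.0631]
contact_force: [-4.4, -1.9, 8.6]
```

```bash
python3 -m crank '[[[2,0,0],0,255],[[4,0,0],0,255],[[4,0,0],0,255]]' | grep -E "pos|contact"
```

```text
eef_pos: [0.5609, 0.0849, 0.0633]
contact_force: [-4.9, -2.2, 10.8]
```

The tool is being pushed up and the force is growing, so this one looks bent. I'll yield a little and finish its travel.

```bash
python3 -m crank '[[[3,0,-0.3],0,255],[[6,0,-0.8],0,255],[[6,0,-0.8],0,255]]' | grep -E "pos|contact"
```

```text
eef_pos: [0.5604, 0.0913, 0.0635]
contact_force: [-2.8, 1.0, 6.6]
```

```bash
python3 -m crank '[[[3,0,0],0,255],[[6,0,0],0,255],[[6,0,0],0,255]]' | grep -E "pos|contact"
```

```text
eef_pos: [0.56, 0.0974, 0.0633]
contact_force: [-2.0, 0.6, 6.3]
```

```bash
python3 -m crank '[[[0,0,-5],0,255],[[0,0,-20],0,255],[[0,0,-20],0,255]]' | grep -E "pos|contact"; python3 - <<'E'
from h import *
start(.5708,-.0536,6.8,z=.066)
E
```

```text
eef_pos: [0.5617, 0.0967, 0.085]
contact_force: [0.2, 0.3, 0.1]
t 7.9 shift [-158.5   -3.3   19. ] yaw -2.0 pos [0.5617 0.0967 0.085 ] ang 4.78 F [0.19 0.32 0.13] op 0.002
```

```bash
python3 -m crank '[[[-158,-3,0],-2,255],[[-158,-3,0],-2,255],[[-158,-3,0],-2,255],[[-158,-3,0],-2,255],[[-158,-3,10],-2,255],[[-158,-3,17],-2,255],[[-158,-3,19],-2,255],[[-158,-3,19],-2,255],[[-158,-3,19],-2,255]]' | grep -E "pos|contact"; python3 - <<'E'
from h import *
start(.5708,-.0536,6.8,z=.062)
c=read_camera('top'); f=c['frame']; g=f.max(2)
c2=read_camera('wrist'); f=c2['frame']; col=f[150:330,200:240].max(2).mean(1); print(np.where(col>110)[0]+150)
m=np.zeros(g.shape,np.uint8); m[128:215,225:375]=(g[128:215,225:375]>75)
n,l,st,ce=cv2.connectedComponentsWithStats(m)
for i in range(1,n):
    if st[i,4]<30: continue
    p=np.argwhere(l==i)[:,::-1]; w=cast(c,p,0.056)[:,:2]
    mu=w.mean(0); u=np.linalg.svd(w-mu)[2][0]; u*=np.sign(u[0]); t=(w-mu)@u
    print(st[i],(mu+u*(t.max()+t.min())/2).round(4),np.degrees(np.arctan2(u[1],u[0])).round(2),np.ptp(t).round(4))
E
```

```text
eef_pos: [0.57, -0.06, 0.0631]
contact_force: [1.8, 0.3, 0.6]
t 8.8 shift [-1.7  1.5  1.1] yaw 0.1 pos [ 0.57   -0.06    0.0631] ang 6.87 F [1.81 0.33 0.6 ] op 0.001
[240 241 242 243 244 245 246 247 248 249 250 251 252 253 254 255 256 257
 258 259 260 261 262]
[272 128  20  50 238] [0.6086 0.0057] -17.66 0.1272
[ 286  128   52   33 1042] [ 0.6359 -0.0684] -79.02 0.1385
[323 128  21  57 229] [ 0.599  -0.1226] -15.54 0.1425
[350 136  14  60 283] [ 0.5724 -0.1762] 6.08 0.1474
[237 141  10  67 350] [0.5593 0.103 ] 4.01 0.1631
[332 142  14  49 125] [ 0.572 -0.134] -15.27 0.1226
```

```bash
python3 -m crank '[[[0,0,0.6],0,255],[[0,0,0.6],0,255]]' | grep -E "pos|contact"
```

```text
eef_pos: [0.5701, -0.0611, 0.0628]
contact_force: [0.2, -0.0, -0.1]
```

```bash
python3 -m crank '[[[0,0,0.4],0,255],[[0,0,0.4],0,255]]' | grep -E "pos|contact"
```

```text
eef_pos: [0.57, -0.0613, 0.0624]
contact_force: [-1.0, 0.3, -0.5]
```

```bash
python3 -m crank '[[[0,0,0.3],0,255],[[0,0,0.3],0,255]]' | grep -E "pos|contact"
```

```text
eef_pos: [0.57, -0.0613, 0.0621]
contact_force: [-0.2, -0.1, 1.0]
```

```bash
python3 -m crank '[[[0,0,0.5],0,255],[[0,0,0.5],0,255]]' | grep -E "pos|contact"; python3 -m crank '[[[2,0,0],0,255],[[4,0,0],0,255],[[4,0,0],0,255]]' | grep -E "pos|contact"
```

```text
eef_pos: [0.5701, -0.0613, 0.062]
contact_force: [-1.1, -0.2, 2.6]
eef_pos: [0.5696, -0.057, 0.0619]
contact_force: [-1.1, 0.9, 4.3]
```

```bash
python3 -m crank '[[[2,0,0],0,255],[[4,0,0],0,255],[[4,0,0],0,255]]' | grep -E "pos|contact"
```

```text
eef_pos: [0.5691, -0.053, 0.0619]
contact_force: [-2.0, -0.4, 6.0]
```

```bash
python3 -m crank '[[[2,0,0],0,255],[[4,0,0],0,255],[[4,0,0],0,255]]' | grep -E "pos|contact"
```

```text
eef_pos: [0.5686, -0.049, 0.0619]
contact_force: [-3.1, 0.6, 5.0]
```

```bash
python3 -m crank '[[[4,0,0],0,255],[[8,0,0],0,255],[[12,0,0],0,255],[[16,0,0],0,255],[[16,0,0],0,255]]' | grep -E "pos|contact"; python3 -m crank '[[[0,0,-4],0,255],[[-14,0,-4],0,255],[[-14,0,-3],0,255],[[-14,0,-1],0,255],[[-14,0,0],0,255],[[-14,0,0],0,255]]' | grep -E "pos|contact"
```

```text
eef_pos: [0.5665, -0.0328, 0.0618]
contact_force: [-2.6, 0.7, 5.5]
eef_pos: [0.5684, -0.0476, 0.0619]
contact_force: [-0.7, -0.1, 4.1]
```

```bash
python3 -m crank '[[[3,0,0],0,255],[[6,0,0],0,255],[[6,0,0],0,255]]' | grep -E "pos|contact"
```

```text
eef_pos: [0.5676, -0.0408, 0.0619]
contact_force: [-2.2, 0.1, 6.0]
```

```bash
python3 -m crank '[[[3,0,0],0,255],[[6,0,0],0,255],[[6,0,0],0,255]]' | grep -E "pos|contact"
```

```text
eef_pos: [0.5668, -0.0347, 0.0619]
contact_force: [-2.6, -0.6, 5.0]
```

```bash
python3 -m crank '[[[3,0,0],0,255],[[5,0,0],0,255],[[5,0,0],0,255]]' | grep -E "pos|contact"
```

```text
eef_pos: [0.5662, -0.0298, 0.0619]
contact_force: [-2.0, 0.3, 5.2]
```

```bash
python3 -m crank '[[[3,0,0],0,255],[[6,0,0],0,255],[[6,0,0],0,255]]' | grep -E "pos|contact"
```

```text
eef_pos: [0.5654, -0.0238, 0.0619]
contact_force: [-3.0, 0.1, 5.3]
```

```bash
python3 -m crank '[[[3,0,0],0,255],[[5,0,0],0,255],[[5,0,0],0,255]]' | grep -E "pos|contact"
```

```text
eef_pos: [0.5648, -0.0189, 0.0619]
contact_force: [-2.4, 0.1, 6.2]
```

The middle shaft stayed at a constant height and force for about 28 mm of roll, so it is straight. On to the third.

```bash
python3 -m crank '[[[0,0,-5],0,255],[[0,0,-20],0,255],[[0,0,-20],0,255]]' | grep -E "pos|contact"; python3 - <<'E'
from h import *
start(.58,-.175,6.3,z=.062)
E
```

```text
eef_pos: [0.5667, -0.0196, 0.0839]
contact_force: [0.5, 0.1, -1.0]
t 13.5 shift [-163.9   -5.4   22.1] yaw 0.5 pos [ 0.5667 -0.0196  0.0839] ang 6.78 F [ 0.52  0.12 -1.  ] op -0.0
```

```bash
python3 -m crank '[[[-164,-5,0],0.5,255],[[-164,-5,0],0.5,255],[[-164,-5,0],0.5,255],[[-164,-5,0],0.5,255],[[-164,-5,10],0.5,255],[[-164,-5,17],0.5,255],[[-164,-5,19],0.5,255],[[-164,-5,19],0.5,255],[[-164,-5,19],0.5,255]]' | grep -E "pos|contact"; python3 -m crank '[[[0,0,0.5],0,255],[[0,0,0.5],0,255]]' | grep -E "pos|contact"
```

```text
eef_pos: [0.5788, -0.181, 0.062]
contact_force: [-1.5, -0.3, 1.1]
eef_pos: [0.5792, -0.1821, 0.062]
contact_force: [-1.4, -0.2, 3.1]
```

```bash
python3 -m crank '[[[0,0,0.3],0,255],[[0,0,0.3],0,255]]' | grep -E "pos|contact"
```

```text
eef_pos: [0.5793, -0.1829, 0.0619]
contact_force: [-3.5, -0.2, 4.4]
```

```bash
python3 -m crank '[[[2,0,0],0,255],[[4,0,0],0,255],[[4,0,0],0,255]]' | grep -E "pos|contact"
```

```text
eef_pos: [0.5789, -0.1788, 0.0619]
contact_force: [-3.2, -0.4, 5.0]
```

```bash
python3 -m crank '[[[2,0,0],0,255],[[4,0,0],0,255],[[4,0,0],0,255]]' | grep -E "pos|contact"
```

```text
eef_pos: [0.5785, -0.1747, 0.0619]
contact_force: [-3.9, -0.1, 4.5]
```

```bash
python3 -m crank '[[[2,0,0],0,255],[[4,0,0],0,255],[[4,0,0],0,255]]' | grep -E "pos|contact"
```

```text
eef_pos: [0.5781, -0.1707, 0.0619]
contact_force: [-3.9, -0.2, 5.8]
```

```bash
python3 -m crank '[[[4,0,0],0,255],[[8,0,0],0,255],[[12,0,0],0,255],[[16,0,0],0,255],[[16,0,0],0,255]]' | grep -E "pos|contact"; python3 -m crank '[[[0,0,-4],0,255],[[-14,0,-4],0,255],[[-14,0,-3],0,255],[[-14,0,-1],0,255],[[-14,0,0],0,255],[[-14,0,0],0,255]]' | grep -E "pos|contact"
```

```text
eef_pos: [0.5764, -0.1542, 0.0618]
contact_force: [-3.0, 1.3, 4.9]
eef_pos: [0.578, -0.1693, 0.062]
contact_force: [-1.5, 0.5, 3.2]
```

```bash
python3 -m crank '[[[3,0,0],0,255],[[6,0,0],0,255],[[6,0,0],0,255]]' | grep -E "pos|contact"
```

```text
eef_pos: [0.5772, -0.1625, 0.062]
contact_force: [-1.6, -0.9, 3.7]
```

```bash
python3 -m crank '[[[3,0,0],0,255],[[6,0,0],0,255],[[6,0,0],0,255]]' | grep -E "pos|contact"
```

```text
eef_pos: [0.5766, -0.1566, 0.062]
contact_force: [-0.8, 0.0, 4.3]
```

```bash
python3 -m crank '[[[3,0,0],0,255],[[5,0,0],0,255],[[5,0,0],0,255]]' | grep -E "pos|contact"
```

```text
eef_pos: [0.5761, -0.1519, 0.0619]
contact_force: [-1.0, 0.1, 4.7]
```

```bash
python3 -m crank '[[[3,0,0],0,255],[[6,0,0],0,255],[[6,0,0],0,255]]' | grep -E "pos|contact"
```

```text
eef_pos: [0.5754, -0.1457, 0.0619]
contact_force: [-2.0, 0.7, 5.3]
```

```bash
python3 -m crank '[[[3,0,0],0,255],[[5,0,0],0,255],[[5,0,0],0,255]]' | grep -E "pos|contact"
```

```text
eef_pos: [0.5748, -0.1407, 0.0619]
contact_force: [-0.9, 0.3, 6.2]
```

The third is straight too, so the left (+y) shaft is the bent one. I lift, turn 88° and open over it.

```bash
python3 -m crank '[[[0,0,-5],0,255],[[0,0,-40],0,255],[[0,0,-60],0,255],[[0,0,-60],0,255]]' | grep -E "pos|contact"; python3 - <<'E'
from h import *
to(.5593,.103,.10,94)
E
```

```text
eef_pos: [0.577, -0.1417, 0.1249]
contact_force: [0.3, 0.3, 0.7]
t 18.7 shift [245.3   9.1  24.3] yaw -87.7 pos [ 0.577  -0.1417  0.1249] ang 6.27 F [0.34 0.33 0.69] op 0.0
```

```bash
python3 -m crank '[[[245,9,24],-87.7,80],[[245,9,24],-87.7,80],[[245,9,24],-87.7,80],[[245,9,24],-87.7,80],[[245,9,24],-87.7,80],[[245,9,24],-87.7,80],[[245,9,24],-87.7,80],[[245,9,24],-87.7,80],[[245,9,24],-87.7,80],[[245,9,24],-87.7,80]]' 60 | grep -E "pos|contact"; python3 -m crank '[[[0,0,0],-3,80],[[0,0,0],-3,80],[[0,0,0],-3,80]]' >/dev/null; python3 - <<'E'
from h import *
to(.5593,.103,.0525,94)
c=read_camera('wrist'); cv2.imwrite('pics/w3.png',c['frame'])
c=read_camera('top'); np.save('top2.npy',c,allow_pickle=True); o=cv2.resize(c['frame'][90:260,195:485],None,fx=2.7,fy=2.7,interpolation=cv2.INTER_CUBIC); cv2.imwrite('pics/t2.png',o)
E
```

```text
eef_pos: [0.5557, 0.1036, 0.0956]
contact_force: [0.3, 0.5, -0.8]
t 20.0 shift [-3.2 -0.7 43.9] yaw 1.1 pos [0.5561 0.1034 0.0964] ang 95.14 F [ 0.64 -0.55 -0.24] op 0.686
```

View pics/w3.png

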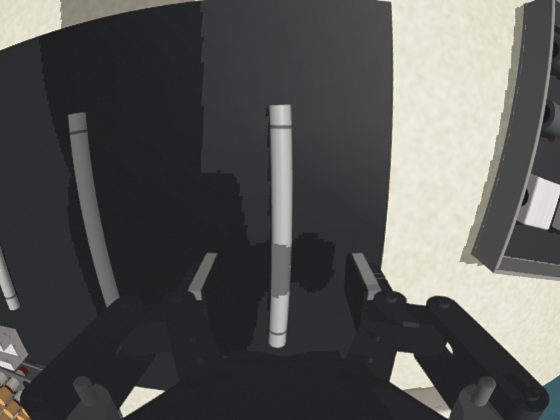

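View pics/t2.png

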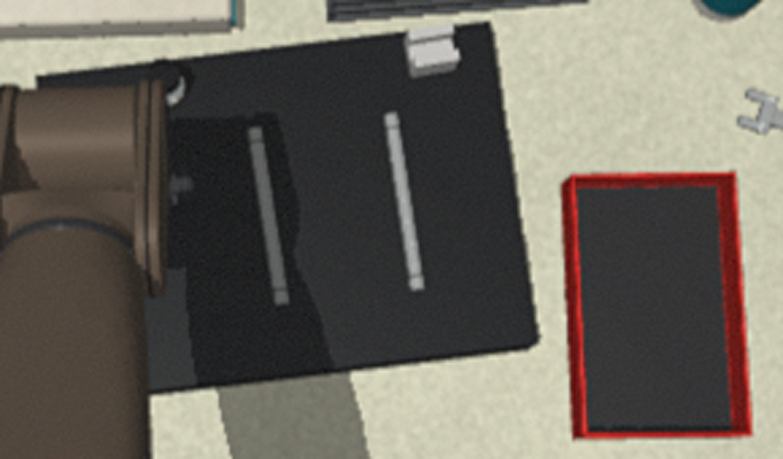

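The wrist view shows the bent shaft running up column 280 between the open pads at (203,275) and (363,275), well centred. In the top crop the straight shafts are now at (268,215) and (404,202). Before lifting I check how far those two travelled.

```bash
python3 - <<'E'
from h import *
def line(c,x0,x1,y0,y1,th):
    g=c['frame'].max(2).astype(float)[y0:y1,x0:x1]; r=[]
    for k in range(y1-y0):
        row=g[k]; j=np.where(row>th)[0]
        if len(j)>1: r.append([x0+j.mean(),y0+k])
    w=cast(c,r,.056)[:,:2]; return np.polyfit(w[:,0],w[:,1],1), w[:,0].min().round(4),w[:,0].max().round(4)
a=np.load('top.npy',allow_pickle=True).item(); b=np.load('top2.npy',allow_pickle=True).item()
for c,x in((a,(295,318)),(b,(284,305)),(a,(344,368)),(b,(334,355))):
    p,lo,hi=line(c,*x,130,208,62 if x[0]==284 else 75); print(np.polyval(p,.575).round(4),p[0].round(3),lo,hi)
E
```

```text
-0.0531 0.128 0.4906 0.6513
-0.0241 0.128 0.4866 0.647
-0.1755 0.109 0.4998 0.6604
-0.1467 0.106 0.4957 0.6587
```

Both moved about 29 mm, which is enough. Now I descend and grip at the middle.

```bash
python3 -m crank '[[[-3,-1,20],1,80],[[-3,-1,38],1,80],[[-3,-1,43],1,80],[[-3,-1,43],1,80],[[-3,-1,43],1,80]]'; python3 -m crank '[[[0,0,0],0,255],[[0,0,0],0,255],[[0,0,0],0,255],[[0,0,0],0,255],[[0,0,0],0,255],[[0,0,0],0,255]]' 60; python3 -c "
from h import *
c=read_camera('wrist'); cv2.imwrite('pics/w4.png',c['frame'])"
```

```text
time: 20.6
eef_pos: [0.5606, 0.1026, 0.0554]
tcp_rot: [-0.037, 0.999, -0.0, 0.0]
contact_force: [-1.0, 0.3, -0.2]
opening: 0.684
finger_force: 0.0
time: 21.2
eef_pos: [0.5606, 0.1026, 0.0557]
tcp_rot: [-0.037, 0.999, 0.0, 0.0]
contact_force: [-2.1, 1.0, 5.3]
opening: 0.106
finger_force: 58.9
```

View pics/w4.png

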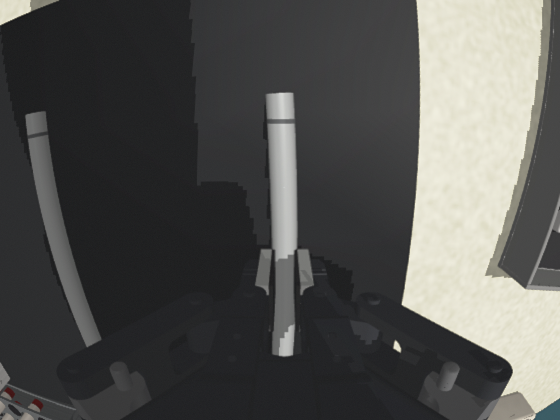

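It grips too high: the opening is 9 mm, less than the 12 mm diameter, and the tips are at axis height. I'll reopen, go down 4 mm and regrip.

```bash
python3 -m crank '[[[0,0,0],0,150],[[0,0,0],0,150],[[0,0,0],0,150],[[0,0,3],0,150],[[0,0,4],0,150],[[0,0,4],0,150]]'|grep -E "pos|conta|open"; python3 -m crank '[[[0,0,0],0,255],[[0,0,0],0,255],[[0,0,0],0,255],[[0,0,0],0,255],[[0,0,0],0,255]]' 60
```

```text
eef_pos: [0.5597, 0.1026, 0.0502]
contact_force: [0.4, -0.3, -0.3]
opening: 0.41
time: 22.35
eef_pos: [0.5603, 0.1026, 0.051]
tcp_rot: [-0.037, 0.999, -0.0, 0.0]
contact_force: [-0.8, 0.3, 0.3]
opening: 0.109
finger_force: 58.8
```

```bash
python3 -m crank '[[[0,0,-5],0,255],[[0,0,-20],0,255],[[0,0,-45],0,255],[[0,0,-70],0,255],[[0,0,-70],0,255]]'; python3 - <<'E'
from h import *
to(.480,-.370,.12,89)
c=read_camera('wrist'); cv2.imwrite('pics/w5.png',c['frame'])
E
```

```text
time: 22.85
eef_pos: [0.5633, 0.1027, 0.126]
tcp_rot: [-0.037, 0.999, -0.0, 0.005]
contact_force: [0.7, -0.7, -1.0]
opening: 0.111
finger_force: 58.7
t 22.85 shift [ 118.  -465.3    5.2] yaw 5.2 pos [0.5633 0.1027 0.126 ] ang 94.23 F [ 0.74 -0.69 -0.97] op 0.111
```

View pics/w5.png

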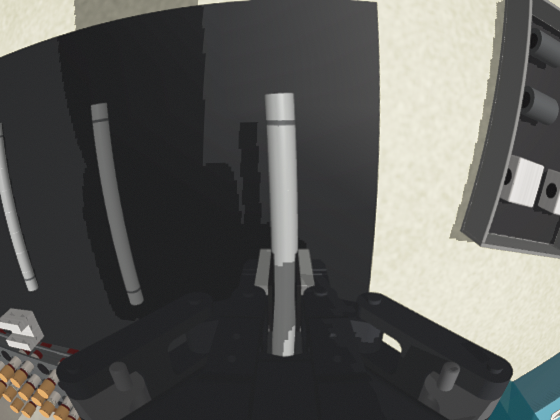

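The shaft is held level in the pads at (285,270), clear of the plate. I carry it over the tray in steps.

```bash
python3 -m crank '[[[10,-40,0],5.2,255],[[20,-80,0],5.2,255],[[30,-120,0],5.2,255],[[40,-160,0],5.2,255],[[50,-200,0],5.2,255],[[60,-240,0],5.2,255],[[70,-280,0],5.2,255],[[80,-320,0],5.2,255],[[90,-360,0],5.2,255],[[100,-400,0],5.2,255]]' >/dev/null;  python3 -m crank '[[[9,-33,0],0,255],[[18,-65,0],0,255],[[18,-65,0],0,255],[[18,-65,0],0,255],[[18,-65,0],0,255]]'; python3 -c "
from h import *
to(.480,-.370,.0065,89)"
```

```text
time: 24.4
eef_pos: [0.4703, -0.367, 0.1195]
tcp_rot: [0.008, 1.0, 0.001, -0.001]
contact_force: [-0.6, 0.9, -1.5]
opening: 0.111
finger_force: 59.0
t 24.4 shift [ -9.9  -3.1 113. ] yaw 0.0 pos [ 0.4703 -0.367   0.1195] ang 89.05 F [-0.6   0.92 -1.52] op 0.111
```

```bash
python3 -m crank '[[[-9,-3,30],0,255],[[-9,-3,60],0,255],[[-9,-3,85],0,255],[[-9,-3,100],0,255],[[-9,-3,105],0,255],[[-9,-3,105],0,255],[[-9,-3,105],0,255]]'|grep -E "pos|cont";python3 -m crank '[[[0,0,2],0,255],[[0,0,4],0,255],[[0,0,4],0,255]]'|grep -E "pos|cont"
```

```text
eef_pos: [0.4806, -0.3721, 0.0172]
contact_force: [0.1, -0.4, -0.9]
eef_pos: [0.4797, -0.3717, 0.0121]
contact_force: [-0.3, -0.3, -1.8]
```

```bash
python3 -m crank '[[[0,0,2],0,255],[[0,0,3],0,255],[[0,0,3],0,255]]'|grep -E "pos|cont"
```

```text
eef_pos: [0.4794, -0.3714, 0.0085]
contact_force: [0.6, 0.1, -1.2]
```

```bash
python3 -m crank '[[[0,0,1],0,255],[[0,0,2],0,255],[[0,0,2],0,255]]'|grep -E "pos|cont"
```

```text
eef_pos: [0.4795, -0.3715, 0.0066]
contact_force: [-0.7, -0.4, -1.5]
```

```bash
python3 -m crank '[[[0,0,0],0,220],[[0,0,0],0,200],[[0,0,0],0,180],[[0,0,0],0,150],[[0,0,0],0,150],[[0,0,0],0,150],[[0,0,0],0,150]]'|grep -E "pos|cont|open"; python3 -m crank '[[[0,0,-10],0,150],[[0,0,-50],0,150],[[0,0,-100],0,150],[[0,0,-150],0,150],[[0,0,-150],0,150]]'|grep -E "pos|cont"; python3 -m crank '[[[0,100,-150],0,150],[[0,200,-150],0,150],[[0,300,-150],0,150],[[0,300,-150],0,150],[[0,300,-150],0,150],[[0,300,-150],0,150],[[0,300,-150],0,150],[[0,300,-150],0,150]]'|grep -E "pos|time"; python3 -c "
from h import *
c=read_camera('top'); cv2.imwrite('pics/t3.png',c['frame'])"
```

```text
eef_pos: [0.4797, -0.3715, 0.0068]
contact_force: [0.3, -0.3, -0.6]
opening: 0.414
eef_pos: [0.4835, -0.3755, 0.1676]
contact_force: [0.9, -0.8, 0.8]
time: 28.0
eef_pos: [0.4854, -0.0678, 0.3102]
```

View pics/t3.png

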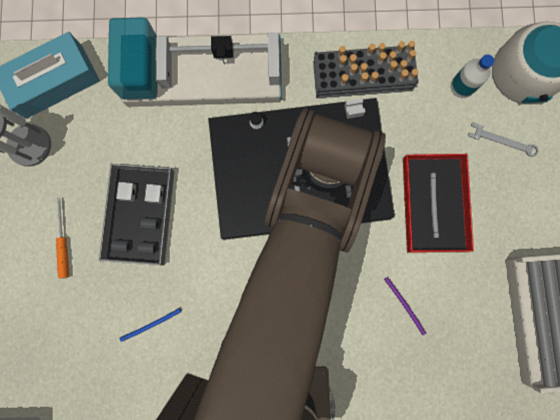

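The shaft lies inside the red tray at (434,205), released, and the jar (257,121) and V-block (355,109) have not moved. The arm hides the two straight shafts here, but w5 showed them on the plate and nothing has touched them since. I hand in the job.

```bash
python3 -c "
from plant import ctrl
print(ctrl.sign_off())"
```

```text
the job is handed in; nothing more can be done
None
```

I rolled all three shafts at least 28 mm; the one on the +y side rocked, so I laid it in the red tray, left the two straight ones on the plate and handed the job in at 28 s (no verdict was returned).

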